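# Swing the bench lamp over the red paint tin and switch it on

### The job

Pull up the red spring plunger on the lamp's swing arm, swing the arm round to the next notch, on the side of the red-lidded paint tin, and let the plunger drop fully home there, so that the lamp stands over that tin. Then flip the bat toggle under the yellow hood over its centre to the green side to switch the lamp on. Do not shift or tip the paint tins, the bottle, the carton or the brush.

Things in the scene. Friction and masses are not known exactly. Their poses are not given: they have to be found in the camera images.
- stand: Fixed lamp stand; origin on the bench under the axis of its post, z up; x points from the post towards the lamp as parked. Foot of radius 75 mm, post of radius 16 mm. The swing arm is a 30 mm wide grey bar turning about the post, underside at height 196 mm, top at 216 mm, reaching 255 mm out; its hub over the post has radius 24 mm and tops at 220 mm.
- quadrant (a point): centre of the index quadrant on the post axis, at its top face, height 190 mm: a fixed horizontal aluminium sector, 14 mm thick, outer radius 127 mm, under the arm. It has three 13 mm wide notches for the plunger's pin, 110 mm from the post axis: at angle 0 (parked) and at +0.75 and -0.75 rad about z from the stand's x axis.
- swing_arm (a joint): angle of the lamp's swing arm about the stand's z axis, rad: 0 parked, positive anticlockwise seen from above; stops at -0.92 and +0.92. Light rubbing hinge (about 0.12 N m). Locked while the pin is in a notch (play about 0.015 rad).
- plunger (a joint): lift of the spring plunger, m: 0 fully home in a notch, 0.010 when its 10 mm round-nosed pin rides on top of the quadrant (arm free to turn), at most 0.018. The spring pushes it down with 4 N when home, 7.6 N fully up, so it snaps into a notch when let go over one.
- plunger_knob (a point): centre of the plunger's red round knob, an upright cylinder 34 mm in diameter and 34 mm tall on top of the swing arm, 110 mm from the post axis along the arm; at height 239 mm when home. Its underside is 6 mm above the arm's top. Rises with the plunger and travels with the arm.
- lamp (a point): centre of the lamp's underside: green conical shade of radius 50 mm under the arm's end, 240 mm from the post axis along the arm; underside 156 mm above the bench.
- can_red_center (a point): centre (half-way up) of the white paint tin with the red lid and red band: 105 mm in diameter, 120 mm tall, about 1.3 kg, loose, standing below the lamp's place at one of the two outer notches.
- can_blue_center (a point): centre (half-way up) of the same kind of tin with a blue lid and band, below the lamp's place at the other outer notch; not to be moved.
- switch_box: Fixed blue switch box, 130 mm wide; origin on the bench below the toggle's pivot, z up; its front looks along its own -x, to the robot. The panel (110 mm along its slope, aluminium-faced) leans back: its normal is (-0.643, 0, 0.766) in the box frame, 40 degrees from vertical. A green dot marks ON (+y side), a black dot OFF (-y side).
- hood_edge (a point): middle of the lower front edge of the yellow drip hood over the toggle, 25 mm in front of the pivot and 229 mm above the bench. The hood is a level plate 140 mm wide, 8 mm thick, running 100 mm back from here onto two slim posts behind the panel. A vertical tool's body meets it; reach the toggle leaning along the panel's normal.
- toggle_pivot (a point): pivot of the toggle, on the panel's middle, 90 mm above the bench.
- toggle_tip (a point): end of the steel bat toggle's axis, 70 mm from the pivot (the outer 25 mm is a bar of radius 8 mm with a round end, the rest of radius 5 mm). It stands out of the panel, leaning 0.42 rad to the box's -y side when OFF and as far to the +y side when ON (tip about 28 mm to either side of the middle).
- toggle (a joint): angle of the toggle, rad: 0 OFF, 0.84 ON, centre 0.42. Over-centre spring: about 5 N at the tip to start it, less towards the centre, and past the centre it snaps to the other side by itself.
- bottle_center (a point): centre of a loose blue bottle, 60 mm in diameter, 170 mm tall; bystander.
- carton_center (a point): centre of a loose white grout carton, 100 x 70 x 160 mm; bystander.
- brush: loose paint brush, 180 mm long, lying on the bench along its own x; bystander.
There are look-alikes about, which are no part of the job. Of the things that look like the part that bears can_red_center, the smallest one is meant.

How it is judged:
On the way, in this order (a step that is already met when the one before it is completed fails the run):
1. the plunger is pulled up clear of its notch (value of joint plunger above 0.009 m), for 0.1 s.
2. the lamp is over the red tin and the plunger has dropped home in that notch (horizontal distance between lamp and can_red_center below 0.03 m and value of joint plunger below 0.003 m), for 0.2 s.
3. the toggle is flipped to the green side (value of joint toggle above 0.75 rad), for 0.2 s.
At the end, for the whole second after the job is handed in: The lamp's centre is within 30 mm (seen from above) of the red tin's centre, the plunger is home in that notch (within 3 mm), the arm is at rest, and the toggle lies fully on the green side (past 0.75 rad) (all of step 2 and value of joint toggle above 0.75 rad and velocity of joint swing_arm between -0.05 and 0.05 rad/s); the robot touches nothing.
It fails at once if a paint tin is shifted more than 20 mm or tipped (distance of any of can_red_center, can_blue_center from where it was at the start of the episode above 0.02 m or angle between any of can_red_center, can_blue_center's own z axis and vertical above 0.2 rad).
It fails at once if the bottle, the carton or the brush is shifted more than 20 mm (distance of any of bottle_center, carton_center, brush from where it was at the start of the episode above 0.02 m).
It also fails if it takes over 54 s, if anything falls off the work surface, if the arm or the gripper's body presses on something with over 40 N, if the wrist force passes 120 N, or if a joint passes its speed limit or range.

### The arm

A 6-joint arm with a two-finger parallel gripper is mounted at the origin on the work surface. World frame = base frame: x ahead of the robot, y to its left, z up, the work surface at z = 0. Lengths are in m, angles in rad, forces in N, time in s.
With the tool pointing down it reaches from about 0.275 to 0.85 m from the base axis. Payload 19 kg.
Tool frame: the origin (TCP) lies on the centre line of the jaws, within the pads' length; the fingertips stand 22 mm ahead of it and the grasp point (between the pads) lies 3 mm ahead of it; z points along the fingers, y is the direction in which the jaws open and shut (so a half turn about z gives the same grasp; the last joint's range is limited). The gripper opens to 85 mm and grips with 20 to 120 N. Pads are 22 mm wide; open, the fingers measure 114 mm over their backs; the gripper's body (76 mm by 85 mm) begins 54 mm behind the grasp point. The pads swing forward as they close: fully open they stand 13 mm farther back than shut.
Start: joints at [-1.428, 0.15, 1.437, -0, 1.554, -0.134], TCP at [0.157, -0.553, 0.253] pointing down, gripper open.
Joint ranges: [-2.8, 2.8], [-0.68, 2.1], [0.12, 2.68], [-1.39, 4.53], [0.16, 2.79], [-2.81, 2.81]. Speed limits (rad/s): [1.89, 1.89, 2.22, 3.01, 3.01, 3.01].

### API

Orientations are given as a 3x3 rotation matrix whose columns are the frame's x, y, z axes.
In Python, from bench import manip, viewer gives the robot as it stands.
- The arm moves only by the tool jog_arm, never from a script. Its argument "motion" is a list of rows, each an object of numbers: "wx", "wy", "wz": the turn, a rotation vector about the tool's x, y, z scaled (see below); "tx", "ty", "tz": the shift along the tool's x, y, z scaled (see below); "claw": the opening, from 0 (shut) to 1 (fully open). A call has 1 to 5 rows; each row is the pose to reach, as a shift and turn from the pose commanded when the call began, along the tool's axes at that moment, turning the shorter way round; what a row does not reach only later rows make up. The controller multiplies each number of a shift by 0.15 m and each number of a turn by pi rad. A row lasts 1/8 s, in which the tool goes at most 62.5 mm and 10.7 degrees, less where a joint would pass 70% of its speed; a pose out of reach is approached as far as the arm can. A call with a number of a shift or a turn outside -1 to 1 is refused whole. A call with a gripper value outside its range is refused whole. The fingers move at their own pace and stop on an object; "newtons" is the grip in N (left out, the last holds). Time passes only in rows, so rows that repeat a pose let the fingers close. It gives the time, the measured TCP pose, the force and the opening at its end, in the units of the state.
- manip.observe(): the state, without advancing time (a new reading comes with each control period).
- viewer.read_camera(name): name is "scene" or "top" or "wrist"; returns a dict with "pixels" (400x640x3 uint8, red, green, blue), "camera_matrix" (3x3 intrinsics, pixels), "k1" (the pictures are not rectified: a ray, as slopes to the right and down, at radius r is drawn at 1 + k1 r^2 times it, then the intrinsics apply), "rvec" (rotation vector, rad) and "tvec" (3), from world to camera coordinates, as OpenCV has them. Camera axes: x right, y down, z forward; pixel columns grow to the right and rows downward; lengths in m; the calibration is good to about 2 mm. A picture is of the moment at which its call begins. There is no depth.
- manip.finish_job(): hands the job in, once; it reports no verdict.
The state is a dict: "t": time; "joint_pos": joint angles; "joint_vel": joint speeds; "joint_torque": joint torques, N m; "eef_pos": TCP position; "tcp_rot": TCP orientation; "wrist_force": force on the tool from outside, world axes, zero at the start; "moment": the same for the moment, N m; "width": finger opening in m.
Only numpy, scipy, OpenCV 4.12 (cv2) and the standard library are available. Lean on these libraries where they do the work, as an engineer would, in place of code of your own. Each camera call takes 0.05 s, during which the arm holds its last target. There are 200 camera calls.

## Working session

There is one attempt and no reset: what is moved stays moved. The work goes in short steps, Python scripts to look and compute and a tool call to move; the robot and the scene stay as the last step left them, time stands still between calls to the robot, and variables do not carry over. Pictures are saved under pics/ and viewed, about 8 in all and at most 12, crops included, and the job is handed in when it is done.

Besides the shell and the picture viewer there is one more tool, called as name(argument=value, ...), one argument or row to a line, values as JSON. jog_arm: Moves the arm, as the interface text tells. Shifts and turns lie within -1 to 1; 1 stands for 0.15 m of shift or pi rad of turn. Its arguments: {"type":"object","properties":{"motion":{"type":"array","items":{"type":"object","properties":{"wx":{"type":"number"},"wy":{"type":"number"},"wz":{"type":"number"},"tx":{"type":"number"},"ty":{"type":"number"},"tz":{"type":"number"},"claw":{"type":"number"}}}},"newtons":{"type":"number"}},"required":["motion"]}

```bash
mkdir -p pics; cat > h.py <<'E'
import numpy as np, cv2
from bench import manip, viewer
def cam(n):
    c=viewer.read_camera(n); c['R']=cv2.Rodrigues(np.array(c['rvec'],float))[0]; c['t']=np.array(c['tvec'],float); return c
def ray(c,u,v):
    K=np.array(c['camera_matrix']); p=np.array([(u-K[0,2])/K[0,0],(v-K[1,2])/K[1,1]])
    q=p.copy()
    for _ in range(20): q=p/(1+c['k1']*(q@q))
    d=c['R'].T@np.array([q[0],q[1],1]); o=-c['R'].T@c['t']; return o,d/np.linalg.norm(d)
def onz(c,u,v,z):
    o,d=ray(c,u,v); return o+d*(z-o[2])/d[2]
def proj(c,P):
    K=np.array(c['camera_matrix']); X=c['R']@np.array(P,float)+c['t']; q=X[:2]/X[2]; q=q*(1+c['k1']*(q@q))
    return K[:2,:2]@q+K[:2,2]
def tri(c1,p1,c2,p2):
    o1,d1=ray(c1,*p1);o2,d2=ray(c2,*p2)
    s=np.linalg.lstsq(np.c_[d1,-d2],o2-o1,rcond=None)[0]
    a,b=o1+s[0]*d1,o2+s[1]*d2; return (a+b)/2,np.linalg.norm(a-b)
def blobs(c,lo,hi,amin=60):
    h=cv2.cvtColor(c['pixels'],cv2.COLOR_RGB2HSV); m=cv2.inRange(h,np.array(lo),np.array(hi))
    n,_,s,ce=cv2.connectedComponentsWithStats(m)
    return [(s[i].tolist(),ce[i].round(1).tolist()) for i in range(1,n) if s[i][4]>amin],m
def save(n,im): cv2.imwrite(f'pics/{n}.png',cv2.cvtColor(im,cv2.COLOR_RGB2BGR))
E
python3 - <<'E'
from h import *
for n in ['scene','top']:
    c=cam(n); save(n+'0',c['pixels']); print(n,(-c['R'].T@c['t']).round(3),np.array(c['camera_matrix'])[0,0])
print(manip.observe())
E
```

```text
scene [ 1.12  -0.278  1.67 ] 505.3339525922592
top [0.376 0.109 1.651] 490.75310971009054
{'t': 0.1, 'joint_pos': array([-1.42801317e+00,  1.50933293e-01,  1.43794112e+00,  2.77971361e-05,
        1.55379577e+00, -1.34011997e-01]), 'joint_vel': array([-0.000167  , -0.00103511, -0.00051322,  0.00114078, -0.00102814,
        0.00023124]), 'joint_torque': array([ 6.47453737e-03, -7.14385128e+01, -5.71800292e+01,  2.00372301e-04,
        7.14389040e-03,  1.25732871e-05]), 'eef_pos': array([ 0.15708783, -0.5529287 ,  0.25275022]), 'tcp_rot': array([[ 9.61936323e-01,  2.73273661e-01, -1.25820885e-04],
       [ 2.73273636e-01, -9.61935743e-01,  1.07052169e-03],
       [ 1.71513775e-04, -1.06415723e-03, -9.99999419e-01]]), 'wrist_force': array([-0.02923488,  0.38480743,  0.65445802]), 'moment': array([ 0.03094657, -0.02099253, -0.01409984]), 'width': 0.08559113139298322}
```

View pics/scene0.png

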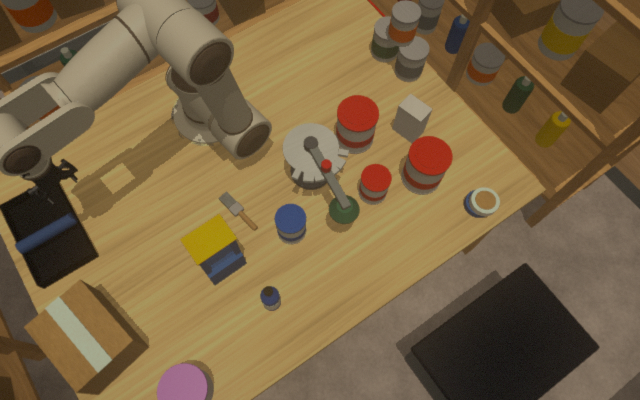

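View pics/top0.png

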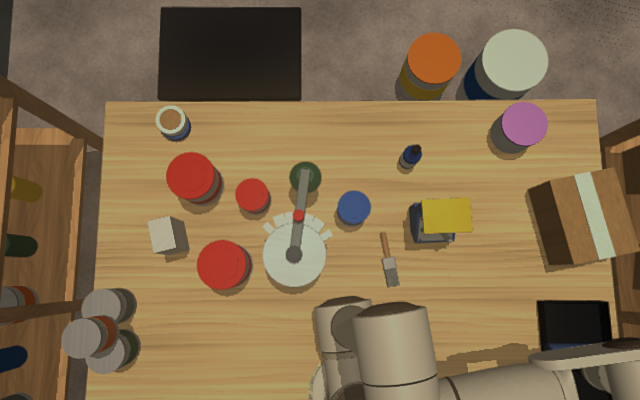

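The scene picture shows the lamp with its knob at about (326,165), the small red tin at (376,180) and the blue tin at (291,220). In the top view the small red tin is at (252,195), on the +y side, the blue tin at (353,207), the knob at (298,215), and the hood is yellow at (446,215). Next I'll measure these.

```bash
python3 - <<'E'
from h import *
T=cam('top');S=cam('scene')
for n,c in (('T',T),('S',S)):
  for nm,lo,hi in (('red',(0,170,110),(6,255,255)),('red2',(174,170,90),(180,255,255)),('blue',(105,110,60),(125,255,255)),('yel',(24,180,120),(33,255,255)),('grn',(45,40,20),(90,255,140))):
    print(n,nm,[b for b in blobs(c,lo,hi,40)[0] if 120<b[1][0]<520 and 100<b[1][1]<320])
# tin lids at z=.12, hub
print('redlid T',onz(T,252,195,.12),'S',onz(S,376,178,.12))
print('bluelid T',onz(T,353,207,.12),'S',onz(S,291,218,.12))
print('hub T',onz(T,294,254.5,.22),'S',onz(S,310.5,143,.22))
print('knobtop T',onz(T,298,215,.256))
for n,c in (('top',T),('scene',S)):
    x,y=(390,160) if n=='top' else (170,180)
    save('sw_'+n,cv2.resize(c['pixels'][y:y+110,x:x+110],None,fx=4,fy=4,interpolation=cv2.INTER_CUBIC))
    x,y=(230,150) if n=='top' else (270,110)
    save('st_'+n,cv2.resize(c['pixels'][y:y+140,x:x+140],None,fx=4,fy=4,interpolation=cv2.INTER_CUBIC))
a=[cv2.imread(f'pics/{k}.png') for k in('st_top','sw_top','sw_scene')]
a=[cv2.resize(i,(390,390)) for i in a]
cv2.imwrite('pics/m1.png',np.hstack(a[:2]));cv2.imwrite('pics/m2.png',np.hstack([a[2],cv2.resize(cv2.imread('pics/st_scene.png'),(390,390))]))
E
```

```text
T red [([166, 153, 49, 46, 1751], [190.0, 175.3]), ([236, 179, 33, 32, 814], [251.4, 194.2]), ([294, 210, 10, 11, 92], [298.3, 215.1]), ([197, 240, 49, 50, 1893], [221.2, 264.4])]
T red2 []
T blue [([404, 146, 17, 16, 108], [411.0, 154.6]), ([338, 191, 32, 32, 774], [353.7, 206.6])]
T yel [([422, 198, 50, 35, 1522], [446.3, 215.1])]
T grn [([297, 166, 17, 16, 79], [305.9, 172.5])]
S red [([338, 96, 40, 36, 1147], [357.6, 113.1]), ([409, 136, 43, 39, 1285], [430.0, 155.3]), ([322, 160, 9, 9, 70], [325.9, 164.0]), ([361, 164, 30, 28, 636], [375.7, 177.5])]
S red2 []
S blue [([276, 205, 29, 27, 574], [290.2, 217.8])]
S yel [([181, 214, 56, 50, 1420], [208.1, 238.7])]
S grn [([337, 200, 16, 14, 75], [344.7, 207.9])]
redlid T [0.62301356 0.31931286 0.12      ] S [0.62859112 0.3194596  0.12      ]
bluelid T [0.5828222  0.00095374 0.12      ] S [0.5869355  0.00084361 0.12      ]
hub T [0.4314613  0.18131007 0.22      ] S [0.43774357 0.18064057 0.22      ]
knobtop T [0.54230594 0.16825893 0.256     ]
```

View pics/m1.png

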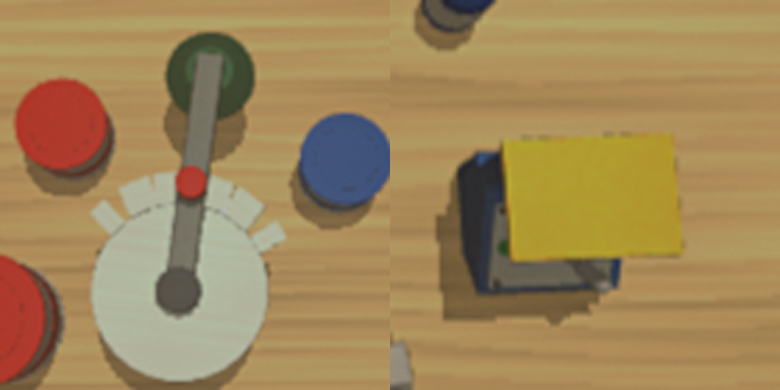

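View pics/m2.png

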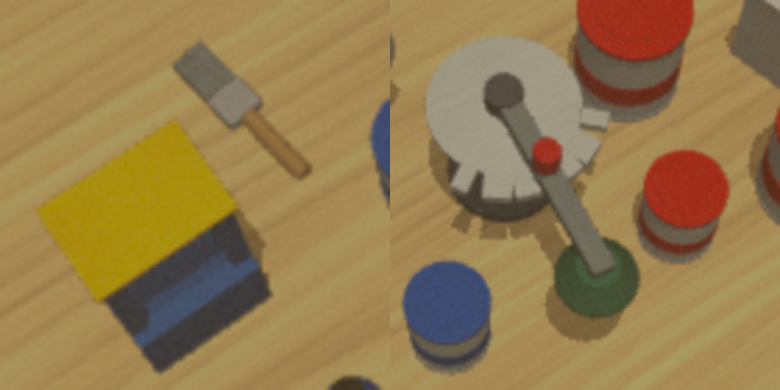

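The crops show the stand clearly: hub at about (0.434, 0.181), and the arm at yaw of about -0.125. The tin bearings are 0.62 and -0.87, so ±0.75 is consistent. The red tin is on the + side. Now I'll move towards the knob.

jog_arm(
  motion=[
    {"tx": 0.3, "ty": -0.3, "tz": -0.55, "claw": 1},
    {"tx": 1, "ty": -1, "tz": -0.6},
    {"tx": 1, "ty": -1, "tz": -0.6},
    {"tx": 1, "ty": -1, "tz": -0.6},
    {"tx": 1, "ty": -1, "tz": -0.6},
  ],
)

```text
schema error: expected keys wx, wy, wz, tx, ty, tz, claw
```

jog_arm(
  motion=[
    {"tx": 1, "ty": -1},
    {"tx": 1, "ty": -1},
    {"tx": 1, "ty": -1},
    {"tx": 1, "ty": -1},
    {"tx": 1, "ty": -1},
  ],
)

```text
schema error: expected keys wx, wy, wz, tx, ty, tz, claw
```

jog_arm(
  motion=[
    {"tx": 1, "ty": -1},
    {"tx": 1, "ty": -1},
    {"tx": 1, "ty": -1},
    {"tx": 1, "ty": -1},
    {"tx": 1, "ty": -1},
  ],
)

```text
schema error: expected keys wx, wy, wz, tx, ty, tz, claw
```

All seven keys are needed in every row.

jog_arm(
  motion=[
    {"wx": 0, "wy": 0, "wz": 0, "tx": 0.3, "ty": -0.3, "tz": -0.5, "claw": 1},
    {"wx": 0, "wy": 0, "wz": 0, "tx": 1, "ty": -1, "tz": -0.6, "claw": 1},
    {"wx": 0, "wy": 0, "wz": 0, "tx": 1, "ty": -1, "tz": -0.6, "claw": 1},
    {"wx": 0, "wy": 0, "wz": 0, "tx": 1, "ty": -1, "tz": -0.6, "claw": 1},
    {"wx": 0, "wy": 0, "wz": 0, "tx": 1, "ty": -1, "tz": -0.6, "claw": 1},
  ],
)

```text
t: 0.82
eef_pos: [0.2617, -0.3657, 0.3449]
tcp_rot: [[0.961, 0.276, 0.002], [0.276, -0.961, -0.002], [0.001, 0.003, -1.0]]
wrist_force: [-1.1, -1.6, -0.5]
width: 0.0856
```

jog_arm(
  motion=[
    {"wx": 0, "wy": 0, "wz": 0, "tx": 1, "ty": -1, "tz": 0, "claw": 1},
    {"wx": 0, "wy": 0, "wz": 0, "tx": 1, "ty": -1, "tz": 0, "claw": 1},
    {"wx": 0, "wy": 0, "wz": 0, "tx": 1, "ty": -1, "tz": 0, "claw": 1},
    {"wx": 0, "wy": 0, "wz": 0, "tx": 1, "ty": -1, "tz": 0, "claw": 1},
    {"wx": 0, "wy": 0, "wz": 0, "tx": 1, "ty": -1, "tz": 0, "claw": 1},
  ],
)

```text
t: 1.45
eef_pos: [0.3643, -0.1818, 0.343]
tcp_rot: [[0.961, 0.276, -0.0], [0.276, -0.961, 0.0], [-0.0, -0.0, -1.0]]
wrist_force: [-0.6, -0.8, -0.9]
width: 0.0854
```

jog_arm(
  motion=[
    {"wx": 0, "wy": 0, "wz": 0.127, "tx": 1, "ty": -1, "tz": 0, "claw": 1},
    {"wx": 0, "wy": 0, "wz": 0.127, "tx": 1, "ty": -1, "tz": 0, "claw": 1},
    {"wx": 0, "wy": 0, "wz": 0.127, "tx": 1, "ty": -1, "tz": 0, "claw": 1},
    {"wx": 0, "wy": 0, "wz": 0.127, "tx": 1, "ty": -1, "tz": 0, "claw": 1},
    {"wx": 0, "wy": 0, "wz": 0.127, "tx": 1, "ty": -1, "tz": 0, "claw": 1},
  ],
)

```text
t: 2.08
eef_pos: [0.4681, 0.0041, 0.3424]
tcp_rot: [[0.993, -0.119, -0.002], [-0.119, -0.993, 0.001], [-0.002, -0.0, -1.0]]
wrist_force: [-0.4, -0.3, -0.5]
width: 0.0854
```

```bash
cat >> h.py <<'E'
from scipy.spatial.transform import Rotation as Ro
def down(a): # tool down, tool y at world angle a
    y=np.array([np.cos(a),np.sin(a),0]); z=np.array([0,0,-1.]); return np.c_[np.cross(y,z),y,z]
def plan(P,R):
    s=manip.observe(); p=np.array(s['eef_pos']);C=np.array(s['tcp_rot'])
    print('t',s['t'],'pos',p.round(4),'F',s['wrist_force'].round(1),'w',round(s['width'],4))
    print('shift',(C.T@(np.array(P)-p)/.15).round(3),'turn',(Ro.from_matrix(C.T@R).as_rotvec()/np.pi).round(3))
E
python3 - <<'E'
from h import *
plan([.543,.167,.34],down(-1.696))
W=cam('wrist');save('w1',W['pixels'])
print(blobs(W,(0,150,60),(8,255,255),200)[0]); print(proj(W,[.543,.167,.239]),proj(W,[.543,.167,.256]))
print(manip.observe()['joint_pos'].round(2))
E
```

```text
t 2.075 pos [0.4681 0.0041 0.3424] F [-0.4 -0.3 -0.5] w 0.0854
shift [ 0.367 -1.138  0.016] turn [-0.     0.001  0.002]
[([0, 22, 52, 101, 4209], [21.7, 74.6]), ([34, 109, 75, 58, 3045], [70.3, 139.2]), ([7, 200, 38, 14, 213], [31.2, 205.8]), ([0, 239, 38, 104, 2778], [14.9, 295.1])]
[ 73.54915296 137.7587081 ] [ 55.4420959  139.79227228]
[-0.16 -0.09  1.51 -0.    1.73  1.53]
```

jog_arm(
  motion=[
    {"wx": 0, "wy": 0, "wz": 0, "tx": 0.35, "ty": -1, "tz": 0.1, "claw": 1},
    {"wx": 0, "wy": 0, "wz": 0, "tx": 0.35, "ty": -1, "tz": 0.1, "claw": 1},
    {"wx": 0, "wy": 0, "wz": 0, "tx": 0.35, "ty": -1, "tz": 0.1, "claw": 1},
    {"wx": 0, "wy": 0, "wz": 0, "tx": 0.35, "ty": -1, "tz": 0.1, "claw": 1},
  ],
)

```text
t: 2.62
eef_pos: [0.5382, 0.1447, 0.3272]
tcp_rot: [[0.993, -0.122, -0.002], [-0.122, -0.993, -0.0], [-0.002, 0.001, -1.0]]
wrist_force: [-0.1, -0.6, -0.3]
width: 0.0851
```

```bash
python3 - <<'E'
from h import *
plan([.543,.167,.247],down(-1.696))
W=cam('wrist');save('w2',W['pixels'])
print(blobs(W,(0,150,60),(8,255,255),200)[0]); print(proj(W,[.543,.167,.239]),proj(W,[.543,.167,.256]))
E
```

```text
t 2.625 pos [0.5382 0.1447 0.3272] F [-0.1 -0.6 -0.3] w 0.0851
shift [ 0.014 -0.151  0.534] turn [0.    0.001 0.001]
[([0, 36, 73, 123, 2788], [49.4, 97.5]), ([82, 66, 103, 106, 8534], [133.0, 118.7]), ([165, 76, 45, 83, 605], [197.8, 116.3]), ([255, 190, 53, 61, 2486], [281.8, 220.4]), ([97, 240, 95, 38, 1257], [155.0, 254.1]), ([30, 279, 112, 71, 3754], [77.8, 305.3]), ([113, 377, 34, 21, 429], [130.1, 386.9])]
[283.72912389 216.97245864] [281.0099887  225.29580809]
```

View pics/w2.png

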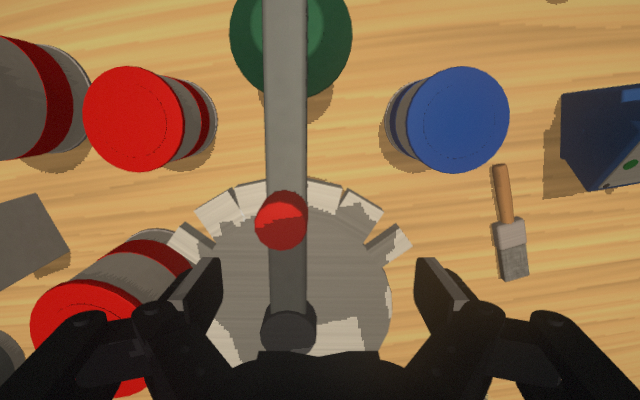

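The wrist view shows the knob at (282,220), as predicted to about 1 mm, with the jaws straddling the arm. I'll go down, close and lift.

jog_arm(
  motion=[
    {"wx": 0, "wy": 0, "wz": 0, "tx": 0.015, "ty": -0.15, "tz": 0.05, "claw": 1},
    {"wx": 0, "wy": 0, "wz": 0, "tx": 0.015, "ty": -0.15, "tz": 0.3, "claw": 1},
    {"wx": 0, "wy": 0, "wz": 0, "tx": 0.015, "ty": -0.15, "tz": 0.48, "claw": 1},
    {"wx": 0, "wy": 0, "wz": 0, "tx": 0.015, "ty": -0.15, "tz": 0.53, "claw": 0.7},
    {"wx": 0, "wy": 0, "wz": 0, "tx": 0.015, "ty": -0.15, "tz": 0.53, "claw": 0.5},
  ],
)

```text
t: 3.3
eef_pos: [0.5426, 0.1661, 0.2495]
tcp_rot: [[0.992, -0.123, 0.0], [-0.123, -0.992, 0.0], [0.0, -0.0, -1.0]]
wrist_force: [-0.3, -0.5, 0.1]
width: 0.0518
```

jog_arm(
  motion=[
    {"wx": 0, "wy": 0, "wz": 0, "tx": 0, "ty": 0, "tz": 0, "claw": 0.2},
    {"wx": 0, "wy": 0, "wz": 0, "tx": 0, "ty": 0, "tz": 0, "claw": 0.2},
    {"wx": 0, "wy": 0, "wz": 0, "tx": 0, "ty": 0, "tz": 0, "claw": 0.2},
    {"wx": 0, "wy": 0, "wz": 0, "tx": 0, "ty": 0, "tz": 0, "claw": 0.2},
  ],
  newtons=40,
)

```text
t: 3.8
eef_pos: [0.543, 0.1673, 0.2506]
tcp_rot: [[0.993, -0.122, 0.003], [-0.122, -0.993, 0.0], [0.003, -0.001, -1.0]]
wrist_force: [0.2, 0.8, 7.2]
width: 0.033
```

jog_arm(
  motion=[
    {"wx": 0, "wy": 0, "wz": 0, "tx": 0, "ty": 0, "tz": -0.06, "claw": 0.2},
    {"wx": 0, "wy": 0, "wz": 0, "tx": 0, "ty": 0, "tz": -0.12, "claw": 0.2},
    {"wx": 0, "wy": 0, "wz": 0, "tx": 0, "ty": 0, "tz": -0.12, "claw": 0.2},
    {"wx": 0, "wy": 0, "wz": 0, "tx": 0, "ty": 0, "tz": -0.12, "claw": 0.2},
  ],
  newtons=60,
)

```text
t: 4.3
eef_pos: [0.5428, 0.1672, 0.2667]
tcp_rot: [[0.993, -0.122, 0.001], [-0.122, -0.993, 0.0], [0.001, -0.0, -1.0]]
wrist_force: [7.3, 0.9, -8.1]
width: 0.0324
```

```bash
python3 - <<'E'
from h import *
h=np.array([.434,.181])
for a in (-.125,.065,.25,.44,.625): plan([*(h+.11*np.array([np.cos(a),np.sin(a)])),.2657],down(a-np.pi/2))
W=cam('wrist');save('w3',W['pixels'])
E
```

```text
t 4.3 pos [0.5428 0.1672 0.2667] F [ 7.3  0.9 -8.1] w 0.0324
shift [ 0.002 -0.001  0.006] turn [-0.    -0.     0.001]
t 4.3 pos [0.5428 0.1672 0.2667] F [ 7.3  0.9 -8.1] w 0.0324
shift [-0.01  -0.139  0.006] turn [-0.   -0.   -0.06]
t 4.3 pos [0.5428 0.1672 0.2667] F [ 7.3  0.9 -8.1] w 0.0324
shift [-0.048 -0.27   0.006] turn [-0.    -0.    -0.119]
t 4.3 pos [0.5428 0.1672 0.2667] F [ 7.3  0.9 -8.1] w 0.0324
shift [-0.11  -0.394  0.006] turn [ 0.    -0.    -0.179]
t 4.3 pos [0.5428 0.1672 0.2667] F [ 7.3  0.9 -8.1] w 0.0324
shift [-0.193 -0.501  0.006] turn [ 0.    -0.    -0.238]
```

View pics/w3.png

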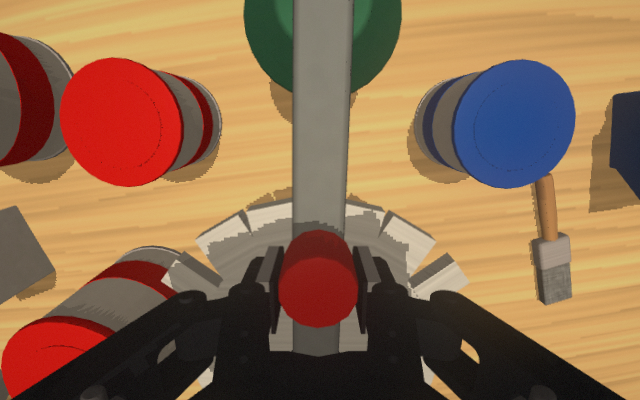

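The knob is gripped at (318,278) and lifted about 15 mm. Now I'll swing along the arc.

jog_arm(
  motion=[
    {"wx": 0, "wy": 0, "wz": -0.03, "tx": 0.01, "ty": -0.07, "tz": 0.01, "claw": 0.2},
    {"wx": 0, "wy": 0, "wz": -0.06, "tx": -0.002, "ty": -0.139, "tz": 0.01, "claw": 0.2},
    {"wx": 0, "wy": 0, "wz": -0.09, "tx": -0.017, "ty": -0.205, "tz": 0.01, "claw": 0.2},
    {"wx": 0, "wy": 0, "wz": -0.119, "tx": -0.04, "ty": -0.27, "tz": 0.01, "claw": 0.2},
  ],
)

```text
t: 4.85
eef_pos: [0.5412, 0.2085, 0.2648]
tcp_rot: [[0.968, 0.252, -0.001], [0.252, -0.968, -0.0], [-0.001, -0.0, -1.0]]
wrist_force: [2.2, -0.7, -8.2]
width: 0.0323
```

```bash
python3 - <<'E'
from h import *
h=np.array([.4355,.181])
for a in (.44,.55,.625): plan([*(h+.11*np.array([np.cos(a),np.sin(a)])),.265],down(a-np.pi/2))
E
```

```text
t 4.85 pos [0.5412 0.2085 0.2648] F [ 2.2 -0.7 -8.2] w 0.0323
shift [-0.007 -0.135 -0.001] turn [-0.     0.    -0.059]
t 4.85 pos [0.5412 0.2085 0.2648] F [ 2.2 -0.7 -8.2] w 0.0323
shift [-0.026 -0.214 -0.001] turn [-0.     0.    -0.094]
t 4.85 pos [0.5412 0.2085 0.2648] F [ 2.2 -0.7 -8.2] w 0.0323
shift [-0.044 -0.266 -0.001] turn [-0.     0.    -0.118]
```

jog_arm(
  motion=[
    {"wx": 0, "wy": 0, "wz": -0.03, "tx": 0, "ty": -0.07, "tz": 0, "claw": 0.2},
    {"wx": 0, "wy": 0, "wz": -0.06, "tx": -0.007, "ty": -0.137, "tz": 0, "claw": 0.2},
    {"wx": 0, "wy": 0, "wz": -0.094, "tx": -0.026, "ty": -0.214, "tz": 0, "claw": 0.2},
    {"wx": 0, "wy": 0, "wz": -0.118, "tx": -0.044, "ty": -0.266, "tz": 0, "claw": 0.2},
    {"wx": 0, "wy": 0, "wz": -0.118, "tx": -0.044, "ty": -0.266, "tz": 0, "claw": 0.2},
  ],
)

```text
t: 5.48
eef_pos: [0.5246, 0.2458, 0.265]
tcp_rot: [[0.812, 0.584, -0.001], [0.584, -0.812, 0.0], [-0.0, -0.001, -1.0]]
wrist_force: [1.2, 3.9, -8.4]
width: 0.0321
```

```bash
python3 - <<'E'
from h import *
h=np.array([.4355,.181]); s=manip.observe(); p=s['eef_pos'][:2]-h
print(s['eef_pos'],s['wrist_force'],'knob angle',np.arctan2(p[1],p[0]),np.hypot(*p))
W=cam('wrist');save('w4',W['pixels']);T=cam('top')
print(blobs(T,(45,40,20),(90,255,140),30)[0])
save('t4',cv2.resize(T['pixels'][130:290,200:340],None,fx=4,fy=3.75))
E
```

```text
[0.52461526 0.24580749 0.26495607] [ 1.22322226  3.86498193 -8.35471525] knob angle 0.6287698617643029 0.11018865663519019
[([6, 235, 22, 21, 132], [11.4, 249.1])]
```

View pics/w4.png

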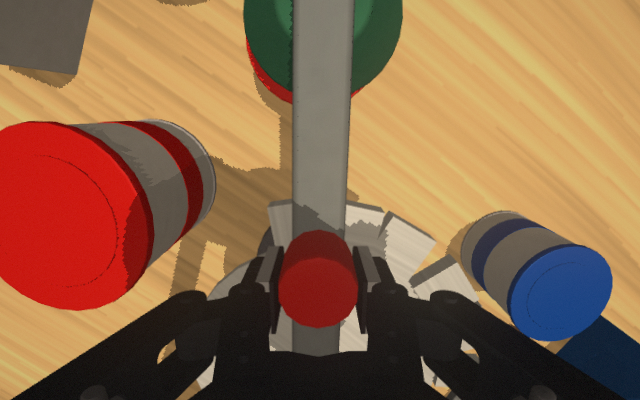

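The lamp now stands over the red tin, whose red rim shows round the shade at (320,90). I'll lower the plunger while still holding it.

jog_arm(
  motion=[
    {"wx": 0, "wy": 0, "wz": 0, "tx": 0, "ty": 0, "tz": 0.04, "claw": 0.2},
    {"wx": 0, "wy": 0, "wz": 0, "tx": 0, "ty": 0, "tz": 0.07, "claw": 0.2},
    {"wx": 0, "wy": 0, "wz": 0, "tx": 0, "ty": 0, "tz": 0.1, "claw": 0.2},
    {"wx": 0, "wy": 0, "wz": 0, "tx": 0, "ty": 0, "tz": 0.1, "claw": 0.2},
  ],
)

```text
t: 6.08
eef_pos: [0.5246, 0.2459, 0.2508]
tcp_rot: [[0.812, 0.583, -0.0], [0.583, -0.812, 0.002], [0.001, -0.002, -1.0]]
wrist_force: [-5.8, 9.5, 2.3]
width: 0.0324
```

jog_arm(
  motion=[
    {"wx": 0, "wy": 0, "wz": 0, "tx": 0, "ty": 0, "tz": 0, "claw": 0.7},
    {"wx": 0, "wy": 0, "wz": 0, "tx": 0, "ty": 0, "tz": 0, "claw": 0.8},
    {"wx": 0, "wy": 0, "wz": 0, "tx": 0, "ty": 0, "tz": -0.2, "claw": 0.8},
    {"wx": 0, "wy": 0, "wz": 0, "tx": 0, "ty": 0, "tz": -0.5, "claw": 0.8},
    {"wx": 0, "wy": 0, "wz": 0, "tx": 0, "ty": 0, "tz": -0.8, "claw": 0.8},
  ],
)

```text
t: 6.7
eef_pos: [0.525, 0.2448, 0.3718]
tcp_rot: [[0.813, 0.583, 0.0], [0.583, -0.813, -0.0], [-0.0, 0.0, -1.0]]
wrist_force: [1.3, -0.3, -0.4]
width: 0.0685
```

```bash
python3 - <<'E'
from h import *
W=cam('wrist');S=cam('scene');T=cam('top')
print(manip.observe()['eef_pos'],manip.observe()['joint_pos'].round(2))
for n,c in (('W',W),('S',S)):
  print(n,[b for b in blobs(c,(0,150,60),(8,255,255),30)[0]])
k=[.5245,.2455]
for z in (.239,.249,.256,.266): print(z,proj(W,[*k,z]),proj(S,[*k,z]))
save('w5',W['pixels']);save('s5',S['pixels']);save('t5',T['pixels'])
x,y=150,190
a=cv2.resize(S['pixels'][y:y+90,x:x+110],(480,393),interpolation=cv2.INTER_CUBIC)
b=cv2.resize(S['pixels'][100:220,290:410],(320,393))
save('m5',np.hstack([a,b]))
E
```

```text
[0.5255541  0.24501141 0.37273283] [ 0.3   0.15  1.2  -0.    1.79  1.25]
W [([196, 0, 47, 6, 192], [219.0, 1.9]), ([266, 61, 33, 47, 286], [281.4, 89.4]), ([335, 92, 16, 13, 48], [341.0, 99.1]), ([62, 119, 139, 137, 14782], [131.3, 186.6]), ([156, 120, 72, 94, 936], [210.0, 155.5]), ([295, 181, 42, 49, 1631], [315.5, 205.0])]
S [([368, 0, 17, 17, 46], [376.3, 7.9]), ([149, 7, 26, 38, 497], [161.7, 26.6]), ([198, 15, 18, 9, 93], [207.2, 19.7]), ([349, 97, 30, 35, 643], [364.9, 116.7]), ([338, 134, 36, 22, 252], [351.2, 145.5]), ([409, 136, 43, 40, 1344], [429.9, 155.3]), ([361, 173, 29, 19, 139], [372.1, 185.6]), ([405, 173, 31, 16, 116], [418.7, 183.1]), ([364, 194, 20, 7, 36], [372.7, 197.6])]
0.239 [316.81521947 202.67471022] [342.34819241 149.59658137]
0.249 [316.78550287 206.03709504] [342.51768901 148.08148825]
0.256 [316.7633233  208.54770067] [342.63749119 147.01059885]
0.266 [316.72945538 212.38305198] [342.81031217 145.46577873]
```

View pics/w5.png

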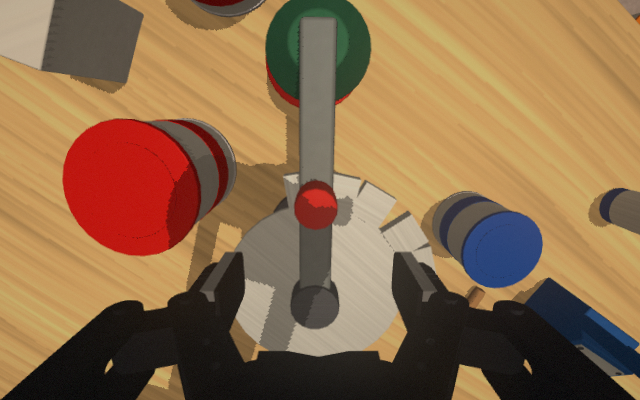

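The wrist view shows the knob at (316,205), the arm in line with the outer notch and the lamp over the red tin. The jaws are free of it. Next is the switch box pose, from the hood corners.

```bash
python3 - <<'E'
from h import *
for n in ('top','scene'):
    c=cam(n); 
    m=blobs(c,(22,150,60),(34,255,255),300)[1]
    if n=='scene': m[:,260:]=0; m[:150]=0
    else: m[:150]=0; m[:,:400]=0;m[:,520:]=0
    cn=max(cv2.findContours(m,0,2)[0],key=cv2.contourArea)
    r=cv2.approxPolyDP(cv2.convexHull(cn),4,True)[:,0]
    P=np.array([onz(c,u,v,.237)[:2] for u,v in cn[:,0]]).astype(np.float32)*1000
    q=cv2.minAreaRect(P); print(n,r.tolist(),q); print(cv2.boxPoints(q).round(0).tolist())
E
```

```text
top [[468, 197], [471, 231], [423, 231], [422, 200]] ((542.05029296875, -259.2821350097656), (99.68549346923828, 139.76275634765625), 2.1401736736297607)
[[490.0, -191.0], [495.0, -331.0], [594.0, -327.0], [589.0, -188.0]]
scene [[219, 214], [236, 238], [197, 264], [180, 239]] ((541.5911254882812, -260.419677734375), (100.75234985351562, 140.6873321533203), 2.1454081535339355)
[[489.0, -192.0], [494.0, -333.0], [595.0, -329.0], [589.0, -188.0]]
```

View pics/m5.png

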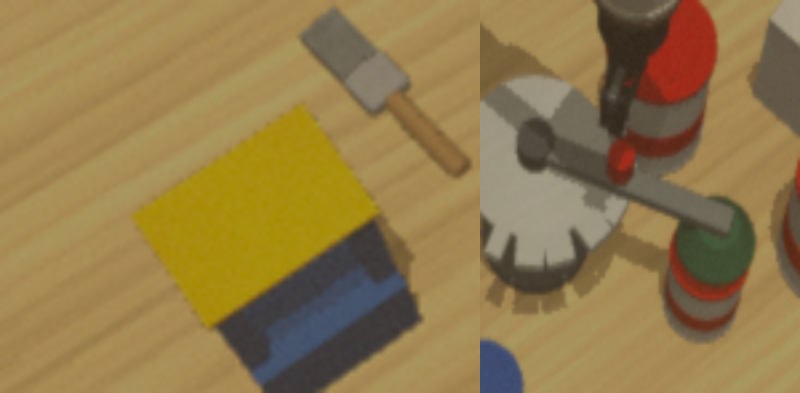

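The two views agree on the hood to about 1 mm, and its size comes out at 100×140. Its front edge is at (0.492, -0.2615) and the yaw is 0.0375. Now I'll travel with the jaws shut.

jog_arm(
  motion=[
    {"wx": 0, "wy": 0, "wz": 0, "tx": -0.3, "ty": 0.27, "tz": -0.1, "claw": 0},
    {"wx": 0, "wy": 0, "wz": 0, "tx": -1, "ty": 0.92, "tz": -0.1, "claw": 0},
    {"wx": 0, "wy": 0, "wz": 0, "tx": -1, "ty": 0.92, "tz": -0.1, "claw": 0},
    {"wx": 0, "wy": 0, "wz": 0, "tx": -1, "ty": 0.92, "tz": -0.1, "claw": 0},
    {"wx": 0, "wy": 0, "wz": 0, "tx": -1, "ty": 0.92, "tz": -0.1, "claw": 0},
  ],
)

```text
t: 7.58
eef_pos: [0.4835, 0.0449, 0.3847]
tcp_rot: [[0.814, 0.581, -0.001], [0.581, -0.814, 0.0], [-0.001, -0.001, -1.0]]
wrist_force: [-0.5, 0.5, -0.5]
width: 0.0
```

jog_arm(
  motion=[
    {"wx": 0, "wy": 0, "wz": 0, "tx": -1, "ty": 0.92, "tz": 0, "claw": 0},
    {"wx": 0, "wy": 0, "wz": 0, "tx": -1, "ty": 0.92, "tz": 0, "claw": 0},
    {"wx": 0, "wy": 0, "wz": 0, "tx": -1, "ty": 0.92, "tz": 0, "claw": 0},
    {"wx": 0, "wy": 0, "wz": 0, "tx": -1, "ty": 0.92, "tz": 0, "claw": 0},
    {"wx": 0, "wy": 0, "wz": 0, "tx": -1, "ty": 0.92, "tz": 0, "claw": 0},
  ],
)

```text
t: 8.2
eef_pos: [0.4427, -0.1537, 0.3847]
tcp_rot: [[0.813, 0.582, -0.001], [0.582, -0.813, 0.001], [-0.0, -0.001, -1.0]]
wrist_force: [0.6, 0.7, -0.8]
width: 0.0005
```

```bash
cat >> h.py <<'E'
B=Ro.from_euler('z',.0375).as_matrix(); PV=np.array([.517,-.2605,.09])
n=np.array([-.643,0,.766]); RT=B@np.c_[[.766,0,.643],[0,-1,0],-n]
def sw(y,hn): return PV+B@(n*hn+np.array([0,y,0]))
E
python3 - <<'E'
from h import *
print(sw(-.085,.182)); plan(sw(-.085,.2),RT); print(manip.observe()['joint_pos'].round(2))
E
```

```text
[ 0.40324303 -0.34982769  0.229412  ]
t 8.2 pos [ 0.4427 -0.1537  0.3847] F [ 0.6  0.7 -0.8] w 0.0005
shift [-1.039  0.868  0.943] turn [-0.065  0.216  0.178]
[-0.5  -0.08  1.42  0.    1.81  0.45]
```

jog_arm(
  motion=[
    {"wx": -0.065, "wy": 0.216, "wz": 0.178, "tx": -1, "ty": 0.85, "tz": 0, "claw": 0},
    {"wx": -0.065, "wy": 0.216, "wz": 0.178, "tx": -1, "ty": 0.85, "tz": 0.2, "claw": 0},
    {"wx": -0.065, "wy": 0.216, "wz": 0.178, "tx": -1, "ty": 0.85, "tz": 0.4, "claw": 0},
    {"wx": -0.065, "wy": 0.216, "wz": 0.178, "tx": -1, "ty": 0.85, "tz": 0.4, "claw": 0},
    {"wx": -0.065, "wy": 0.216, "wz": 0.178, "tx": -1, "ty": 0.85, "tz": 0.4, "claw": 0},
  ],
)

```text
t: 8.82
eef_pos: [0.3949, -0.3458, 0.3232]
tcp_rot: [[0.787, 0.068, 0.613], [0.058, -0.998, 0.037], [0.614, 0.006, -0.789]]
wrist_force: [0.6, 0.8, 0.0]
width: 0.0003
```

```bash
python3 - <<'E'
from h import *
plan(sw(-.085,.2),RT); plan(sw(-.085,.062),RT);print(manip.observe()['joint_pos'].round(2))
E
```

```text
t 8.825 pos [ 0.3949 -0.3458  0.3232] F [0.6 0.8 0. ] w 0.0003
shift [-0.346  0.025  0.407] turn [-0.005  0.012  0.009]
t 8.825 pos [ 0.3949 -0.3458  0.3232] F [0.6 0.8 0. ] w 0.0003
shift [-0.312  0.039  1.326] turn [-0.005  0.012  0.009]
[-1.22 -0.19  1.76  0.64  1.4   0.22]
```

jog_arm(
  motion=[
    {"wx": -0.005, "wy": 0.012, "wz": 0.009, "tx": -0.346, "ty": 0.03, "tz": 0.4, "claw": 0},
    {"wx": -0.005, "wy": 0.012, "wz": 0.009, "tx": -0.346, "ty": 0.03, "tz": 0.4, "claw": 0},
    {"wx": -0.005, "wy": 0.012, "wz": 0.009, "tx": -0.346, "ty": 0.03, "tz": 0.4, "claw": 0},
  ],
)

```text
t: 9.2
eef_pos: [0.3918, -0.3499, 0.2466]
tcp_rot: [[0.767, 0.044, 0.64], [0.037, -0.999, 0.025], [0.64, 0.005, -0.768]]
wrist_force: [0.5, 0.2, 0.9]
width: 0.0002
```

```bash
python3 - <<'E'
from h import *
plan(sw(-.085,.062),RT)
W=cam('wrist');save('w6',W['pixels'])
tip=PV+B@(n*.07*np.cos(.42)-np.array([0,.07*np.sin(.42),0])); print(proj(W,tip),proj(W,PV))
E
```

```text
t 9.2 pos [ 0.3918 -0.3499  0.2466] F [0.5 0.2 0.9] w 0.0002
shift [-0.012  0.003  0.937] turn [-0.     0.001  0.003]
[249.94882122 201.9217626 ] [234.66513199 185.2712669 ]
```

View pics/w6.png

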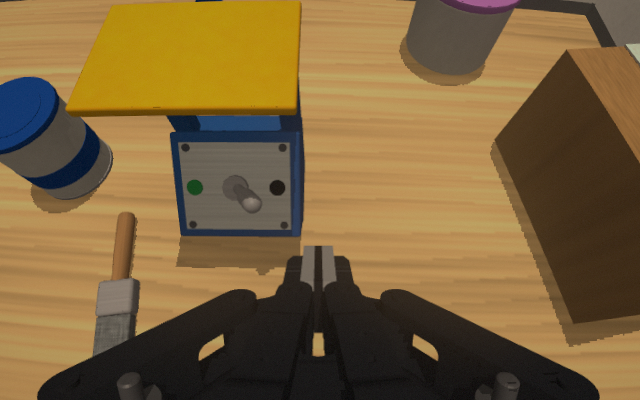

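The wrist view shows the toggle tip at (250,203), leaning to the black dot. The prediction was (250,202). I'll go in along the normal beside it.

jog_arm(
  motion=[
    {"wx": 0, "wy": 0.001, "wz": 0.003, "tx": -0.01, "ty": 0, "tz": 0.4, "claw": 0},
    {"wx": 0, "wy": 0.001, "wz": 0.003, "tx": -0.01, "ty": 0, "tz": 0.7, "claw": 0},
    {"wx": 0, "wy": 0.001, "wz": 0.003, "tx": -0.01, "ty": 0, "tz": 0.92, "claw": 0},
    {"wx": 0, "wy": 0.001, "wz": 0.003, "tx": -0.01, "ty": 0, "tz": 0.92, "claw": 0},
  ],
)

```text
t: 9.75
eef_pos: [0.4799, -0.3469, 0.1396]
tcp_rot: [[0.765, 0.038, 0.643], [0.028, -0.999, 0.025], [0.643, -0.001, -0.766]]
wrist_force: [-0.3, -0.3, 0.3]
width: -0.0002
```

```bash
python3 - <<'E'
from h import *
for y in (-.05,-.01,.01): plan(sw(y,.064),RT)
E
```

```text
t 9.75 pos [ 0.4799 -0.3469  0.1396] F [-0.3 -0.3  0.3] w -0.0002
shift [-0.007 -0.233 -0.001] turn [-0. -0. -0.]
t 9.75 pos [ 0.4799 -0.3469  0.1396] F [-0.3 -0.3  0.3] w -0.0002
shift [-0.007 -0.499 -0.   ] turn [-0. -0. -0.]
t 9.75 pos [ 0.4799 -0.3469  0.1396] F [-0.3 -0.3  0.3] w -0.0002
shift [-0.007 -0.633 -0.   ] turn [-0. -0. -0.]
```

Now push in +y (tool -y) past the centre, gently, up to y of about -0.005.

jog_arm(
  motion=[
    {"wx": 0, "wy": 0, "wz": 0, "tx": 0, "ty": -0.15, "tz": 0, "claw": 0},
    {"wx": 0, "wy": 0, "wz": 0, "tx": 0, "ty": -0.25, "tz": 0, "claw": 0},
    {"wx": 0, "wy": 0, "wz": 0, "tx": 0, "ty": -0.35, "tz": 0, "claw": 0},
    {"wx": 0, "wy": 0, "wz": 0, "tx": 0, "ty": -0.45, "tz": 0, "claw": 0},
    {"wx": 0, "wy": 0, "wz": 0, "tx": 0, "ty": -0.53, "tz": 0, "claw": 0},
  ],
)

```text
t: 10.38
eef_pos: [0.4753, -0.2676, 0.1403]
tcp_rot: [[0.765, 0.035, 0.644], [0.027, -0.999, 0.022], [0.644, 0.001, -0.765]]
wrist_force: [-0.2, 1.2, -0.4]
width: 0.0001
```

jog_arm(
  motion=[
    {"wx": 0, "wy": 0, "wz": 0, "tx": 0, "ty": 0, "tz": 0, "claw": 0},
    {"wx": 0, "wy": 0, "wz": 0, "tx": 0, "ty": 0.15, "tz": 0, "claw": 0},
    {"wx": 0, "wy": 0, "wz": 0, "tx": 0, "ty": 0.2, "tz": -0.3, "claw": 0},
    {"wx": 0, "wy": 0, "wz": 0, "tx": 0, "ty": 0.2, "tz": -0.9, "claw": 0},
    {"wx": 0, "wy": 0, "wz": 0, "tx": 0, "ty": 0.2, "tz": -1, "claw": 0},
  ],
)

```text
t: 11.0
eef_pos: [0.3783, -0.303, 0.2562]
tcp_rot: [[0.765, 0.033, 0.643], [0.026, -0.999, 0.02], [0.643, 0.001, -0.766]]
wrist_force: [1.0, -0.8, -0.1]
width: -0.0001
```

```bash
python3 - <<'E'
from h import *
W=cam('wrist');T=cam('top');s=manip.observe();print(s['t'],s['eef_pos'],s['wrist_force'])
for g in (-1,1): print(proj(W,PV+B@(n*.07*np.cos(.42)+g*np.array([0,.07*np.sin(.42),0]))))
# arm direction from top view red tin + lamp
save('m7',np.hstack([cv2.resize(W['pixels'][60:300,60:380],(480,360)),cv2.resize(T['pixels'][130:290,190:330],(315,360))]))
E
```

```text
11.1 [ 0.37826306 -0.30415259  0.25793748] [-0.04626461 -0.2903509  -0.1669491 ]
[306.92243545 195.60675051]
[241.26090255 195.81942905]
```

View pics/m7.png

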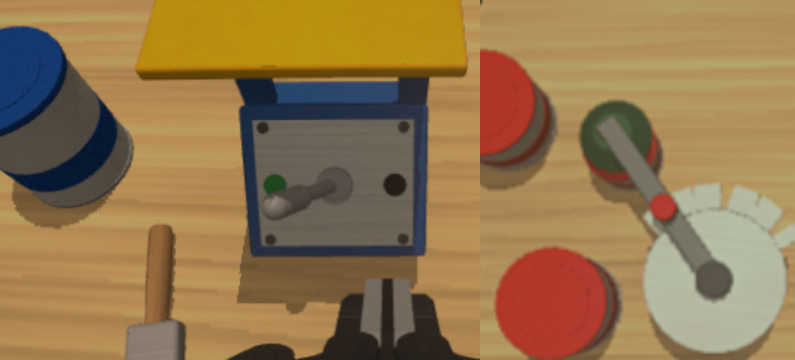

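The toggle lies at the green dot, with its tip at (243,197) against the (241,196) predicted for ON. Before handing in, I'll check the plunger height and lamp position from the two fixed cameras.

```bash
python3 - <<'E'
from h import *
T=cam('top');S=cam('scene')
def kn(c,pt):
    bs=[b for b in blobs(c,(0,140,60),(8,255,255),30)[0]]
    return min(bs,key=lambda b:np.hypot(*(np.array(b[1])-pt)))
k=[.5245,.2455,.247]
a=kn(T,proj(T,k));b=kn(S,proj(S,k));print(a,b);print(tri(T,a[1],S,b[1]))
T0={**T,'pixels':cv2.imread('pics/top0.png')[:,:,::-1].copy()};S0={**S,'pixels':cv2.imread('pics/scene0.png')[:,:,::-1].copy()}
k0=[.543,.167,.247];a=kn(T0,proj(T0,k0));b=kn(S0,proj(S0,k0));print('start',a,b,tri(T,a[1],S,b[1]))
for ang in (.61,.625,.64): print(ang,proj(T,[.4355+.24*np.cos(ang),.181+.24*np.sin(ang),.216]))
print(manip.observe()['wrist_force'].round(1))
E
```

```text
([265, 216, 12, 12, 107], [271.1, 221.6]) ([337, 130, 36, 26, 300], [349.7, 144.3])
(array([0.52864112, 0.25458248, 0.26678313]), np.float64(0.024129029097217834))
start ([293, 210, 11, 11, 104], [298.2, 215.0]) ([321, 159, 10, 14, 108], [325.5, 165.5]) (array([0.54327134, 0.16732103, 0.24404061]), np.float64(0.001962270599952038))
0.61 [247.93525663 186.80711496]
0.625 [246.93280874 187.50483227]
0.64 [245.94027355 188.21737009]
[-0.3 -0.4 -0.6]
```

The scene blob merges the knob with the red tin behind it (24 mm ray gap), so I'm discarding that triangulation. The wrist views give the same knob centroid height before and after (about 0.246, so home), and the held knob came down to the same TCP height, 0.2508 against 0.2506. Handing in.

```bash
python3 -c "
from h import *
print(manip.finish_job())"
```

```text
the job is handed in; nothing more can be done
None
```

I pulled the plunger up about 15 mm and swung the arm +0.75 rad to the notch on the red tin's side. There I let the plunger drop home, then flipped the toggle to green with shut jaws leaning along the panel normal. I handed the job in at about 11.2 s; it reports no verdict.

**Last checks:**
- **Toggle:** its tip is within about 2 px of where ON should be.
- **Lamp:** it stands over the red tin in both the top and wrist views. I judged this by eye and did not measure the 30 mm distance.
- **Plunger:** the held knob came back down to 0.2508 m, against 0.2506 m when first gripped at home. The wrist camera puts it at the same height as at the start.
- **Bystanders:** the tins and brush looked undisturbed where they showed in the last pictures. I did not re-measure them, and the bottle and carton were not in those last crops.
- **Contact:** the last wrist force was under 1 N, with the gripper clear of everything.

**Failed check:** the final two-camera fix on the knob failed, because in the scene view the knob's red merged with a red tin behind it (24 mm ray gap). I discarded it and relied on the wrist view and the tool height.

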